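# Clear the key gauge and hold a moulded cap home on it

### The job

Pick up the scraper block and wipe the four loose gate stubs off the steel gauge plate into the scrap tray at its end, without touching the stubs with the fingers, then stand the scraper upright on the bench and let go of it. After that, turn the knurled white cap that sits on the gauge post until its hidden keyways drop over the pins, push it fully home against the sprung foot and finish while holding it pushed down there. Leave everything else on the bench where it is.

Things in the scene. Friction and masses are not known exactly. Their poses are not given: they have to be found in the camera images.
- plate: The gauge, fixed to the bench: steel plate 150 mm (its x) by 260 mm (its y, from -120 to +140 mm), 18 mm thick, an aluminium scrap tray joined to its -y end. Origin on the bench surface under it, z up. The gauge post stands near the +y end; the loose stubs lie between the post and the tray.
- wipe_area (a point): Centre of the area where the stubs lie, on the plate's top surface (18 mm above the bench), at plate x 0, y -55 mm. Stub centres lie within 46 mm of it in x and 25 mm in y.
- tray (a point): Centre of the scrap tray's floor, 3 mm above the bench, at plate x 0, y -160 mm. The tray is 144 mm wide (x) and 77 mm long (y) inside and begins at the plate's end (plate y -120 mm), 15 mm below the plate's top; walls 3 mm thick, 24 mm tall. Stubs wiped along the plate's -y past its end fall in.
- scraper_center (a point): Centre (half-way up) of the scraper block standing upright on the bench: a black foot 120 mm (its x) by 24 mm (y) by 18 mm tall, on it a wooden grip 70 x 24 mm up to 60 mm above the underside. Underside 30 mm below this point, middle of the grip 9 mm above it. Grip it across its 24 mm (y). z up; about 0.16 kg.
- stub1_center (a point): Centre of a white L-shaped plastic gate stub, 16 x 11 x 7 mm, lying loose on the plate at the start.
- stub2_center (a point): Centre of a white L-shaped plastic gate stub, 16 x 11 x 7 mm, lying loose on the plate at the start.
- stub3_center (a point): Centre of a white L-shaped plastic gate stub, 16 x 11 x 7 mm, lying loose on the plate at the start.
- stub4_center (a point): Centre of a white L-shaped plastic gate stub, 16 x 11 x 7 mm, lying loose on the plate at the start.
- post_axis (a point): Point on the gauge post's axis at the plate's top (plate x 0, y +90 mm, 18 mm above the bench). Steel post 28 mm across, 30 mm tall from the plate. Three 5 mm radial pins, 120 degrees apart, stick out 5.5 mm, tops 14 mm above the plate; their directions vary between starts and are hidden under the cap.
- cap_center (a point): Centre (half-way up) of the white knurled cap over the post: 52 mm across, 40 mm tall, closed on top, about 60 g, z up. At the start it rests upright on the pins, this point 34 mm above the plate's top; fully home it is 20 mm above it. Its reading shows how far the cap turns, but not where the keyways lie relative to the pins.
- cap_rim (a point): Centre of the cap's open underside, 20 mm below cap_center. Bore 32 mm; in it three hidden keyways 11 mm wide, 120 degrees apart; they pass the 5 mm pins within about 0.15 rad of true. The nearest fit is clockwise from above, 0.35 to 1.4 rad from the start. In line, the cap can go down 14 mm: 8 mm free, then 6 mm against the sprung foot.
- foot (a joint): The sprung foot, an aluminium disc 48 mm across around the post that stands 6 mm proud of the plate. Value: how far it is pressed, 0 (free) to 0.006 m (flush, cap home). It pushes back with about 3.5 N at 0 and 8 N at 0.006, and lifts the cap again if that is let go.
- cutters: side cutters with green handles, 115 x 43 x 14 mm, lying flat; bystander, not to be disturbed. Origin at the centre of its underside.
- spare_cap: another knurled white cap, 52 mm across, 40 mm tall, standing on the bench; bystander, not to be disturbed. Origin at the centre of its underside.
- spray_can: spray can, 52 mm across, 150 mm tall; bystander, not to be disturbed. Origin at the centre of its underside.
- jar: lidded jar, 60 mm across, 70 mm tall; bystander, not to be disturbed. Origin at the centre of its underside.
- rule: metal rule 200 x 20 x 4 mm lying flat; bystander, not to be disturbed. Origin at the centre of its underside.
- marker: black marker pen 120 x 13 x 13 mm lying flat; bystander, not to be disturbed. Origin at the centre of its underside.
Mind the look-alikes: they are no part of the job. What is shaped like the part that bears cap_center but green or purple is not meant.

How it is judged:
By the outcome, as a careful person would: the job done as asked, in the order asked, and still so for the second after the job is handed in, while the arm keeps its last pose, push and grip.
It also fails if it takes over 61 s, if anything falls off the work surface, if the arm or the gripper's body presses on something with over 40 N, if the wrist force passes 120 N, or if a joint passes its speed limit or range.

### The arm

A 6-joint arm with a two-finger parallel gripper is mounted at the origin on the work surface. World frame = base frame: x ahead of the robot, y to its left, z up, the work surface at z = 0. Lengths are in m, angles in rad, forces in N, time in s.
With the tool pointing down it reaches from about 0.375 to 0.9 m from the base axis. Payload 3.1 kg.
Tool frame: the origin (TCP) lies midway between the tips of the shut fingers; the grasp point (between the pads) lies 19 mm behind it; z points along the fingers, y is the line along which they close (so a half turn about z gives the same grasp; the last joint's range is limited). The gripper opens to 85 mm and grips with 20 to 120 N. Pads are 22 mm wide; open, the fingers measure 114 mm over their backs; the gripper's body (76 mm by 85 mm) begins 54 mm behind the grasp point. The pads swing forward as they close: fully open they stand 13 mm farther back than shut.
Start: joints at [1.115, 0.527, 1.433, -0, 1.181, -0.178], TCP at [0.171, 0.601, 0.231] pointing down, gripper open.
Joint ranges: [-3.08, 3.08], [-0.75, 2.2], [0.22, 2.44], [-1.43, 4.57], [0, 2.65], [-2.85, 2.85]. Speed limits (rad/s): [2.79, 2.79, 3.14, 3.14, 3.14, 3.14].

### API

Orientations are given as a unit quaternion [x, y, z, w].
In Python, from station import manip gives the robot as it stands. The module is installed in compiled form; this text tells all that it offers.
- The arm moves only by the tool apply_moves, never from a script. Its arguments are lists of equal length, an entry for each row: "claw": the gripper's target within -1 to 1 (fully open at 1, half-way at 0, shut at -1); "travel": the shift along the tool's x, y, z scaled (see below), a list of three; "turn": the turn, a rotation vector about the tool's x, y, z scaled (see below), a list of three. In form: {"claw": [claw, ...], "travel": [[dx, dy, dz], ...], "turn": [[rx, ry, rz], ...]}. A call has 1 to 5 rows; each row is the pose to reach, as a shift and turn from the pose commanded when the call began, along the tool's axes at that moment, turning the shorter way round; what a row does not reach only later rows make up. The controller multiplies each number of a shift by 800 mm and each number of a turn by 180 degrees. A row lasts 1/12 s, in which the tool goes at most 41.7 mm and 7.16 degrees, less where a joint would pass 70% of its speed; a pose out of reach is approached as far as the arm can. A call with a number of a shift or a turn outside -1 to 1 is refused whole. A call with a gripper value outside its range is refused whole. The fingers move at their own pace and stop on an object; "newtons" is the grip in N (left out, the last holds). Time passes only in rows, so rows that repeat a pose let the fingers close. It gives the time, the measured TCP pose, the force, the opening and the grip force at its end, in the units of the state.
- manip.sense(): the state, without advancing time (a new reading comes with each control period).
- manip.snapshot(name): name is "scene" or "top" or "wrist"; returns a dict with "pixels" (480x640x3 uint8, red, green, blue), "depth" (480x640 float32, m along the optical axis (not along the pixel's ray), 0 where there is no reading), "intrinsics" (3x3 intrinsics, pixels), "R" (3x3) and "t" (3): a world point X has camera coordinates R X + t. Camera axes: x right, y down, z forward; pixel columns grow to the right and rows downward; lengths in m; the calibration is good to about 2 mm. The wrist camera is an equidistant fisheye: a pixel r from the principal point sees the ray r / f radians off the axis. A picture is of the moment at which its call begins.
- manip.sign_off(): hands the job in; it is judged then, once.
The state is a dict: "t": time; "q": joint angles; "qd": joint speeds; "tau": joint torques, N m; "tcp_pos": TCP position; "tool_rot": TCP orientation; "force": force on the tool from outside, world axes, zero at the start; "ft_torque": the same for the moment, N m; "finger_gap": opening from 0.0 (shut) to 1.0 (fully open); "gripper_force": force on a finger pad.
Only numpy, scipy, OpenCV 4.12 (cv2) and the standard library are available. Lean on these libraries where they do the work, as an engineer would, in place of code of your own. Each camera call takes 0.05 s, during which the arm holds its last target. There are 200 camera calls.

## Working session

There is one attempt and no reset: what is moved stays moved. The work goes in short steps, Python scripts to look and compute and a tool call to move; the robot and the scene stay as the last step left them, time stands still between calls to the robot, and variables do not carry over. Pictures are saved under pics/ and viewed, at most 10 in all, crops included, and the job is handed in when it is done.

Besides the shell and the picture viewer there is one more tool, called as name(argument=value, ...) on one line, values as JSON. apply_moves: Moves the arm, as the interface text tells. Shifts and turns lie within -1 to 1; 1 stands for 800 mm of shift or 180 degrees of turn. Its arguments: {"type":"object","properties":{"claw":{"type":"array","items":{"type":"number"}},"travel":{"type":"array","items":{"type":"array","items":{"type":"number"}}},"turn":{"type":"array","items":{"type":"array","items":{"type":"number"}}},"newtons":{"type":"number"}},"required":["claw","travel","turn"]}

```bash
mkdir -p pics; cat > h.py <<'E'
import numpy as np, cv2
from station import manip
from scipy.spatial.transform import Rotation as Rn
def snap(n,f=None):
    s=manip.snapshot(n)
    if f: cv2.imwrite('pics/'+f,cv2.cvtColor(s['pixels'],cv2.COLOR_RGB2BGR))
    return s
def ray(s,u,v,fish=False):
    K=s['intrinsics']; x=(u-K[0,2])/K[0,0]; y=(v-K[1,2])/K[1,1]
    if fish:
        r=np.hypot(x,y); k=np.sin(r)/max(r,1e-9); d=np.array([x*k,y*k,np.cos(r)])
    else: d=np.array([x,y,1.])
    return -s['R'].T@s['t'], s['R'].T@d
def onz(s,u,v,z,fish=False):
    o,d=ray(s,u,v,fish); return o+d*(z-o[2])/d[2]
def cloud(s):
    K=s['intrinsics'];v,u=np.mgrid[:480,:640];Z=s['depth']
    P=np.stack([(u-K[0,2])/K[0,0]*Z,(v-K[1,2])/K[1,1]*Z,Z],-1)
    return (P-s['t'])@s['R']
E
python3 - <<'E'
from h import *
import pickle
for n in('top','scene'):
    s=snap(n,n+'0.png'); pickle.dump(s,open(n+'0.pkl','wb')); print(n,s['intrinsics'].round(1).tolist(),(-s['R'].T@s['t']).round(3),s['R'].round(3).tolist())
st=manip.sense();print(st['t'],st['tcp_pos'],st['tool_rot'],st['force'],st['finger_gap'])
E
```

```text
top [[548.8, 0.0, 315.3], [0.0, 548.8, 248.6], [0.0, 0.0, 1.0]] [ 0.472 -0.008  1.191] [[0.014, -1.0, 0.006], [-0.993, -0.014, -0.118], [0.118, -0.004, -0.993]]
scene [[469.3, 0.0, 316.1], [0.0, 469.3, 243.8], [0.0, 0.0, 1.0]] [1.05  0.073 0.839] [[-0.121, 0.993, -0.013], [0.854, 0.097, -0.511], [-0.506, -0.073, -0.86]]
0.1 [0.17048879 0.60065406 0.23043367] [ 1.37950718e-01  9.90438622e-01 -9.17475715e-04 -3.06324859e-04] [ 0.95589737  0.10718326 -0.33093843] 1.006236325854882
```

View pics/top0.png

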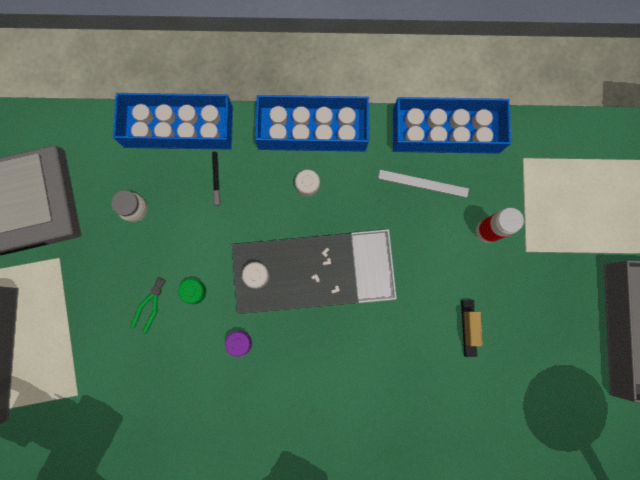

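View pics/scene0.png

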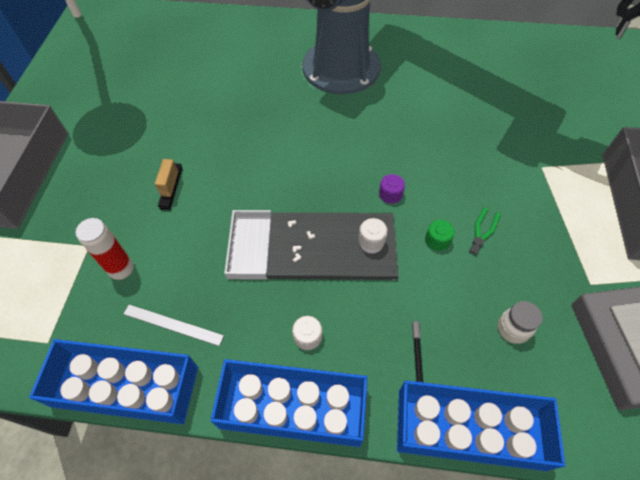

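The top view shows the plate at (295,275), with the tray at its right end (374,266) and the scraper at (471,328).

There are several knurled-cap shapes:
- White on the post, (255,275): this one fits, since it stands on the plate's post end.
- White on the bench, (307,182): the spare cap.
- Green, (191,291), and purple, (237,343): look-alikes.
- White caps in the blue boxes.

```bash
cat > m.py <<'E'
from h import *
import pickle
s=pickle.load(open('top0.pkl','rb')); im=s['pixels']; hsv=cv2.cvtColor(im,cv2.COLOR_RGB2HSV); P=cloud(s)
def reg(m,box):
    k=np.zeros(m.shape,np.uint8);x0,y0,x1,y1=box;k[y0:y1,x0:x1]=1;return (m.astype(np.uint8)&k)
def big(m):
    return max(cv2.findContours(m,cv2.RETR_EXTERNAL,cv2.CHAIN_APPROX_NONE)[0],key=cv2.contourArea)
# plate+tray: not green
ng=reg(hsv[...,1]<90,(225,222,402,318))
c=big(ng); w=np.array([onz(s,u,v,.019)[:2] for u,v in c[:,0]],np.float32)
r=cv2.minAreaRect(w*1000);print('plate+tray rect mm',r)
# plate top from depth
H=P[...,2]
m=(H>.012)&(H<.0225)&(ng>0)&(hsv[...,2]<110); r=cv2.minAreaRect((P[m][:,:2]*1000).astype(np.float32));print('plate depth',r,m.sum(),np.median(H[m]))
# cap
m=reg((hsv[...,1]<70)&(hsv[...,2]>120),(235,255,278,296)); c=big(m);(u,v),rad=cv2.minEnclosingCircle(c);print('cap px',u,v,rad,onz(s,u,v,.072))
mm=(m>0)&(H>.06); print('cap depth',(P[mm].min(0)+P[mm].max(0))/2,np.ptp(P[mm],0),np.median(H[mm]))
m=reg((H>.01),(450,290,490,365))
mm=(m>0);r=cv2.minAreaRect((P[mm][:,:2]*1000).astype(np.float32));print('scraper',r)
mm=(m>0)&(H>.05);r=cv2.minAreaRect((P[mm][:,:2]*1000).astype(np.float32));print('grip',r,np.median(H[mm]))
o=reg((hsv[...,0]>8)&(hsv[...,0]<28)&(hsv[...,1]>100),(450,290,490,365));r=cv2.minAreaRect(big(o));print('grip px',r,onz(s,*r[0],.06))
b=reg((hsv[...,2]<45),(450,290,490,365));r=cv2.minAreaRect(big(b));print('foot px',r)
m=reg((hsv[...,2]>130)&(hsv[...,1]<60),(290,240,348,300))
for q in cv2.findContours(m,cv2.RETR_EXTERNAL,cv2.CHAIN_APPROX_NONE)[0]:
    (u,v),_=cv2.minEnclosingCircle(q);print('stub',u,v,onz(s,u,v,.022).round(4),cv2.contourArea(q))
for n,(u,v,z) in dict(can=(509,222,.15),spare=(307,180,.04),rule=(424,183,.004)).items(): print(n,onz(s,u,v,z))
cv2.imwrite('pics/crop.png',cv2.cvtColor(cv2.resize(im[225:365,220:500],None,fx=2.8,fy=2.8,interpolation=2),cv2.COLOR_RGB2BGR))
E
python3 m.py
```

```text
plate+tray rect mm ((563.2761840820312, -8.82843017578125), (155.1471710205078, 343.3196716308594), 5.990682601928711)
plate depth ((558.63720703125, 32.21449279785156), (150.4202880859375, 259.1439514160156), 6.0273051261901855) 7493 0.01736958799812223
cap px 254.8179473876953 275.025634765625 13.158614158630371 [0.54874068 0.11049814 0.072     ]
cap depth [0.52411531 0.0650855  0.62603313] [0.10362112 0.14528653 1.12904566] 0.07130098340076312
scraper ((441.1329345703125, -181.72378540039062), (118.32960510253906, 345.9002685546875), 2.0336718559265137)
grip ((442.8872985839844, -181.1357879638672), (68.88961029052734, 345.3013610839844), 1.6637895107269287) 0.05969285584339244
grip px ((472.0939025878906, 327.9717712402344), (36.29220962524414, 17.503976821899414), 87.27368927001953) [ 0.44755185 -0.33464446  0.06      ]
foot px ((467.94775390625, 327.4293518066406), (55.37318801879883, 12.083194732666016), 87.20729064941406)
stub 335.0 289.0 [ 0.5248 -0.0554  0.022 ] 25.5
stub 315.5 278.0 [ 0.5476 -0.0136  0.022 ] 27.0
stub 326.5 261.5 [ 0.5833 -0.0366  0.022 ] 23.5
stub 326.0 252.0 [ 0.6037 -0.0353  0.022 ] 25.0
can [ 0.65243247 -0.38375672  0.15      ]
spare [0.75631223 0.00757897 0.04      ]
rule [ 0.76232341 -0.2506861   0.004     ]
```

View pics/crop.png

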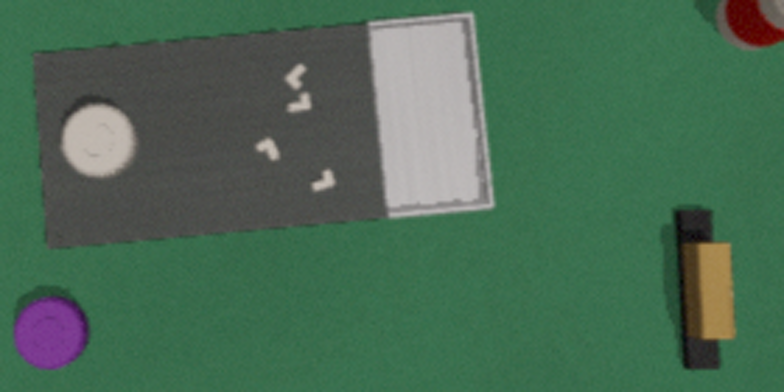

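The crop confirms the white cap on the plate's post end (top view 255,275) and the four stubs at crop (295,75), (300,103), (267,148) and (323,181). The scraper stands at crop (705,290). I'll redo the scraper and cap with valid depth only.

```bash
cat >> m.py <<'E'
print('----')
ok=s['depth']>0
mm=(reg(H>.01,(445,285,495,370))>0)&ok
Q=P[mm]
for lo,hi in((.01,.022),(.054,.066)):
    q=Q[(Q[:,2]>lo)&(Q[:,2]<hi)]; print(lo,cv2.minAreaRect((q[:,:2]*1000).astype(np.float32)),len(q),np.median(q[:,2]))
mm=(reg(H>.066,(235,255,278,296))>0)&ok; q=P[mm]; print('cap',cv2.minEnclosingCircle((q[:,:2]*1000).astype(np.float32)),len(q),np.median(q[:,2]))
s2=pickle.load(open('scene0.pkl','rb')); P2=cloud(s2)
def near(x,y,r,lo,hi):
    m=(s2['depth']>0)&(np.hypot(P2[...,0]-x,P2[...,1]-y)<r)&(P2[...,2]>lo)&(P2[...,2]<hi); q=P2[m]
    return q
q=near(.447,-.335,.09,.05,.07);print('scene grip',cv2.minAreaRect((q[:,:2]*1000).astype(np.float32)),len(q))
q=near(.549,.11,.05,.066,.08);print('scene cap',cv2.minEnclosingCircle((q[:,:2]*1000).astype(np.float32)),len(q))
E
python3 m.py | sed '1,/----/d'
```

```text
0.01 ((446.81719970703125, -341.8025817871094), (118.32960510253906, 25.540876388549805), 2.0336718559265137) 320 0.017523801962355853
0.054 ((447.55364990234375, -341.4925842285156), (68.85162353515625, 24.34943389892578), 1.7542614936828613) 410 0.0597469473326596
cap ((550.035400390625, 111.3235855102539), 26.2089786529541) 503 0.07136897199548241
scene grip ((448.9288330078125, -338.02471923828125), (71.71015167236328, 24.85800552368164), 2.5566658973693848) 345
scene cap ((550.8417358398438, 113.62579345703125), 27.193090438842773) 497
```

apply_moves(claw=[1,1,1,1,1], travel=[[-0.193,-0.153,0],[-0.193,-0.153,0],[-0.193,-0.153,0],[-0.193,-0.153,0],[-0.193,-0.153,0]], turn=[[0,0,-0.099],[0,0,-0.099],[0,0,-0.099],[0,0,-0.099],[0,0,-0.099]], newtons=40)

```text
t: 0.52
tcp_pos: [0.2865, 0.4387, 0.2309]
tool_rot: [-0.017, 1.0, -0.001, -0.0]
force: [0.0, 0.4, -0.5]
finger_gap: 0.997
gripper_force: 0.0
```

apply_moves(claw=[1,1,1,1,1], travel=[[-0.126,-0.217,0],[-0.126,-0.217,0],[-0.126,-0.217,0],[-0.126,-0.217,0],[-0.126,-0.217,0]], turn=[[0,0,0],[0,0,0],[0,0,0],[0,0,0],[0,0,0]])

```text
t: 0.93
tcp_pos: [0.3934, 0.2688, 0.2312]
tool_rot: [-0.017, 1.0, -0.0, -0.0]
force: [0.2, -0.4, -0.3]
finger_gap: 0.996
gripper_force: 0.0
```

apply_moves(claw=[1,1,1,1,1], travel=[[-0.126,-0.217,0],[-0.126,-0.217,0],[-0.126,-0.217,0],[-0.126,-0.217,0],[-0.126,-0.217,0]], turn=[[0,0,0],[0,0,0],[0,0,0],[0,0,0],[0,0,0]])

```text
t: 1.35
tcp_pos: [0.5004, 0.0985, 0.2312]
tool_rot: [-0.016, 1.0, -0.0, 0.0]
force: [-0.2, 0.7, 0.1]
finger_gap: 0.998
gripper_force: 0.0
```

apply_moves(claw=[1,1,1,1,1], travel=[[0.028,-0.183,0],[0.028,-0.183,0],[0.028,-0.183,0],[0.028,-0.183,0],[0.028,-0.183,0]], turn=[[0,0,0],[0,0,0],[0,0,0],[0,0,0],[0,0,0]])

```text
t: 1.77
tcp_pos: [0.4817, -0.0502, 0.2311]
tool_rot: [-0.014, 1.0, -0.001, -0.0]
force: [0.5, 1.6, 0.0]
finger_gap: 1.0
gripper_force: 0.0
```

apply_moves(claw=[1,1,1,1,1], travel=[[0.028,-0.183,0],[0.028,-0.183,0],[0.028,-0.183,0],[0.028,-0.183,0],[0.028,-0.183,0]], turn=[[0,0,0],[0,0,0],[0,0,0],[0,0,0],[0,0,0]])

```text
t: 2.18
tcp_pos: [0.465, -0.1971, 0.2313]
tool_rot: [-0.015, 1.0, -0.001, 0.001]
force: [0.8, 0.2, 0.4]
finger_gap: 1.002
gripper_force: 0.0
```

apply_moves(claw=[1,1,1,1,1], travel=[[0.028,-0.183,0.1],[0.028,-0.183,0.1],[0.028,-0.183,0.1],[0.028,-0.183,0.1],[0.028,-0.183,0.1]], turn=[[0,0,0],[0,0,0],[0,0,0],[0,0,0],[0,0,0]])

```text
t: 2.6
tcp_pos: [0.4464, -0.3441, 0.1478]
tool_rot: [-0.015, 1.0, 0.0, -0.001]
force: [-0.8, 0.5, 1.3]
finger_gap: 1.002
gripper_force: 0.0
```

```bash
python3 - <<'E'
from h import *
s=snap('wrist','w1.png'); print(s['intrinsics'].round(1).tolist(), (-s['R'].T@s['t']).round(3), manip.sense()['tcp_pos'])
E
```

```text
[[371.6, 0.0, 318.2], [0.0, 371.6, 241.9], [0.0, 0.0, 1.0]] [ 0.368 -0.347  0.289] [ 0.44647934 -0.34136272  0.14878937]
```

View pics/w1.png

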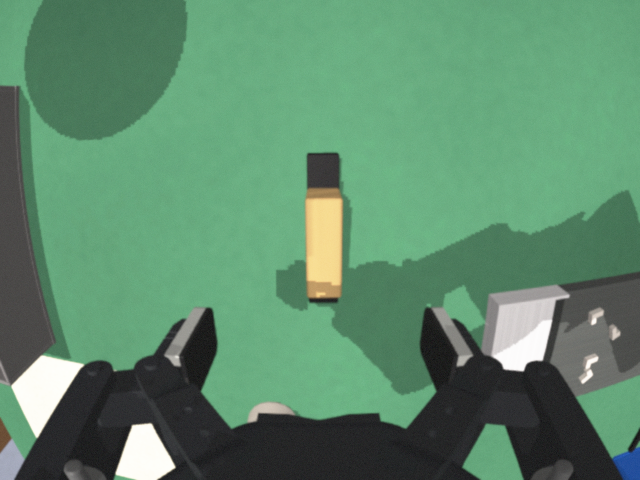

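The wrist view shows the scraper with its grip top spanning columns 306–342 and rows 197–287, centred near (324,242). It sits midway between the open fingers.

```bash
python3 - <<'E'
from h import *
s=snap('wrist')
for p in((306,197),(342,197),(306,285),(341,285),(324,242)): print(onz(s,*p,.06,True).round(4))
hsv=cv2.cvtColor(s['pixels'],cv2.COLOR_RGB2HSV); k=(hsv[...,0]>8)&(hsv[...,0]<28)&(hsv[...,1]>90)
k[:140]=0;k[320:]=0;k[:,:280]=0;k[:,370:]=0
v,u=np.nonzero(k)
pts=np.array([onz(s,a,b,.06,True)[:2] for a,b in zip(u,v)],np.float32)*1000
print(cv2.minAreaRect(pts)); print(manip.sense()['tcp_pos'],manip.sense()['tool_rot'])
E
```

```text
[ 0.4116 -0.3504  0.06  ]
[ 0.4109 -0.3277  0.06  ]
[ 0.4718 -0.3491  0.06  ]
[ 0.4711 -0.3254  0.06  ]
[ 0.4409 -0.338   0.06  ]
((442.8050231933594, -341.022705078125), (75.69488525390625, 23.428325653076172), 1.9294568300247192)
[ 0.44670452 -0.33948369  0.14981868] [-1.61855869e-02  9.99867325e-01  1.58460073e-03 -9.21263700e-04]
```

apply_moves(claw=[1,1,1,1,1], travel=[[0,0,0.05],[0,0,0.1],[0,0,0.135],[0,0,0.155],[0,0,0.155]], turn=[[0,0,0],[0,0,0],[0,0,0],[0,0,0],[0,0,0]])

```text
t: 3.12
tcp_pos: [0.446, -0.3357, 0.0247]
tool_rot: [-0.018, 1.0, 0.003, -0.002]
force: [-0.3, -0.1, -0.0]
finger_gap: 1.001
gripper_force: 0.0
```

apply_moves(claw=[-1,-1,-1,-1,-1], travel=[[0,0,0],[0,0,0],[0,0,0],[0,0,0],[0,0,0]], turn=[[0,0,0],[0,0,0],[0,0,0],[0,0,0],[0,0,0]], newtons=60)

```text
t: 3.53
tcp_pos: [0.4477, -0.3406, 0.0287]
tool_rot: [-0.017, 1.0, -0.001, 0.001]
force: [-0.8, 0.4, 0.1]
finger_gap: 0.306
gripper_force: 0.0
```

apply_moves(claw=[-1,-1,-1,-1,-1], travel=[[0,0,0],[0,0,0],[0,0,0],[0,0,0],[0,0,0]], turn=[[0,0,0],[0,0,0],[0,0,0],[0,0,0],[0,0,0]])

```text
t: 3.95
tcp_pos: [0.4478, -0.3408, 0.0288]
tool_rot: [-0.017, 1.0, -0.001, 0.001]
force: [-0.0, 0.5, 6.8]
finger_gap: 0.266
gripper_force: 60.4
```

apply_moves(claw=[-1,-1,-1,-1,-1], travel=[[0,0,-0.04],[0,0,-0.085],[0,0,-0.125],[-0.017,0.05,-0.125],[-0.034,0.1,-0.125]], turn=[[0,0,0],[0,0,0],[0,0,0],[0,0,0],[0,0,0]])

```text
t: 4.37
tcp_pos: [0.4728, -0.2631, 0.1301]
tool_rot: [-0.014, 1.0, -0.003, 0.003]
force: [0.4, 1.0, -2.8]
finger_gap: 0.267
gripper_force: 59.6
```

apply_moves(claw=[-1,-1,-1,-1,-1], travel=[[-0.015,0.043,0],[-0.03,0.087,0],[-0.044,0.13,0],[-0.059,0.173,0],[-0.059,0.173,0]], turn=[[0,0,0],[0,0,0],[0,0,0],[0,0,0],[0,0,0]])

```text
t: 4.78
tcp_pos: [0.5134, -0.1141, 0.1274]
tool_rot: [-0.02, 1.0, 0.002, -0.001]
force: [-0.1, -0.2, -1.3]
finger_gap: 0.274
gripper_force: 59.6
```

apply_moves(claw=[-1,-1,-1,-1,-1], travel=[[-0.015,0.043,0],[-0.03,0.087,0],[-0.044,0.13,0],[-0.059,0.173,0],[-0.059,0.173,0]], turn=[[0,0,-0.023],[0,0,-0.023],[0,0,-0.023],[0,0,-0.023],[0,0,-0.023]])

```text
t: 5.2
tcp_pos: [0.5572, 0.0248, 0.1276]
tool_rot: [-0.056, 0.998, 0.001, 0.001]
force: [-0.1, -0.5, -2.0]
finger_gap: 0.271
gripper_force: 60.0
```

```bash
python3 - <<'E'
from h import *
s=snap('wrist','w2.png'); s=manip.sense();print(s['t'],s['tcp_pos'],s['tool_rot'],s['force'],s['q'])
E
```

```text
5.25 [0.55635113 0.02228997 0.12735913] [-5.56973563e-02  9.98447664e-01  1.26169896e-04  2.23722460e-04] [-0.80783709 -0.31130988 -2.04770164] [-1.60842140e-01  5.80780559e-01  1.69946315e+00  4.51686683e-04
  8.60966225e-01 -1.84338516e+00]
```

View pics/w2.png

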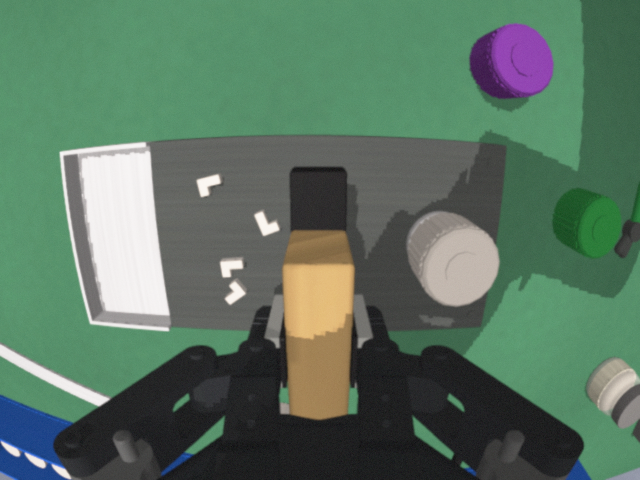

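The wrist view shows the scraper held upright over the plate between the cap (452,258) and the four stubs (208,185), (266,222), (232,267), (235,292). All the stubs are on the tray side of the foot.

apply_moves(claw=[-1,-1,-1,-1,-1], travel=[[0,0,0.035],[0,0,0.07],[0,0,0.09],[0,0,0.096],[0,0,0.096]], turn=[[0,0,0],[0,0,0],[0,0,0],[0,0,0],[0,0,0]])

```text
t: 5.67
tcp_pos: [0.5547, 0.0185, 0.0492]
tool_rot: [-0.053, 0.999, 0.0, -0.002]
force: [0.2, -0.6, -1.4]
finger_gap: 0.27
gripper_force: 60.0
```

apply_moves(claw=[-1,-1], travel=[[0,0,0.001],[0,0,0.001]], turn=[[0,0,0],[0,0,0]])

```text
t: 5.83
tcp_pos: [0.5569, 0.0188, 0.0508]
tool_rot: [-0.053, 0.999, -0.0, 0.001]
force: [1.3, -0.1, -2.1]
finger_gap: 0.272
gripper_force: 60.0
```

apply_moves(claw=[-1,-1,-1,-1], travel=[[0,0,0.002],[0,0,0.003],[0,0,0.003],[0,0,0.003]], turn=[[0,0,0],[0,0,0],[0,0,0],[0,0,0]])

```text
t: 6.17
tcp_pos: [0.5562, 0.0196, 0.0478]
tool_rot: [-0.053, 0.999, -0.0, 0.0]
force: [0.8, 0.7, -1.6]
finger_gap: 0.267
gripper_force: 60.0
```

apply_moves(claw=[-1,-1,-1], travel=[[0,0,0.001],[0,0,0.001],[0,0,0.001]], turn=[[0,0,0],[0,0,0],[0,0,0]])

```text
t: 6.42
tcp_pos: [0.5563, 0.0195, 0.0468]
tool_rot: [-0.053, 0.999, -0.0, 0.0]
force: [-0.7, -0.3, 0.4]
finger_gap: 0.271
gripper_force: 60.4
```

apply_moves(claw=[-1,-1,-1,-1,-1], travel=[[-0.002,-0.01,0],[-0.002,-0.024,0],[-0.002,-0.038,0],[-0.002,-0.052,0],[-0.002,-0.066,0]], turn=[[0,0,0],[0,0,0],[0,0,0],[0,0,0],[0,0,0]])

```text
t: 6.83
tcp_pos: [0.5636, -0.034, 0.0468]
tool_rot: [-0.053, 0.999, 0.0, 0.0]
force: [0.5, 3.6, 5.4]
finger_gap: 0.27
gripper_force: 61.0
```

apply_moves(claw=[-1,-1,-1,-1,-1], travel=[[0,-0.014,0],[0,-0.028,0],[0,-0.042,0],[0,-0.056,0],[0,-0.07,0]], turn=[[0,0,0],[0,0,0],[0,0,0],[0,0,0],[0,0,0]])

```text
t: 7.25
tcp_pos: [0.5691, -0.0897, 0.0468]
tool_rot: [-0.053, 0.999, 0.0, -0.0]
force: [-0.4, 4.3, 5.3]
finger_gap: 0.275
gripper_force: 61.0
```

apply_moves(claw=[-1,-1,-1,-1,-1], travel=[[0,-0.01,0],[0,-0.02,0],[0,-0.024,0],[0,-0.024,0],[0,-0.024,0]], turn=[[0,0,0],[0,0,0],[0,0,0],[0,0,0],[0,0,0]])

```text
t: 7.67
tcp_pos: [0.5705, -0.1085, 0.046]
tool_rot: [-0.053, 0.999, -0.0, -0.001]
force: [0.0, 0.4, 0.2]
finger_gap: 0.269
gripper_force: 60.4
```

```bash
python3 - <<'E'
from h import *
a=snap('wrist')['pixels'];b=snap('scene')['pixels'];c=snap('top')['pixels']
b2=cv2.resize(b[195:295,210:410],(640,320),interpolation=cv2.INTER_CUBIC)
o=np.vstack([cv2.resize(a[60:340],(640,280)),b2])
cv2.imwrite('pics/w3.png',o[...,::-1]); s=manip.sense();print(s['tcp_pos'],s['force'])
E
```

```text
[ 0.57051135 -0.10812781  0.04607356] [-3.10641813 -4.65187803 -0.20253813]
```

View pics/w3.png

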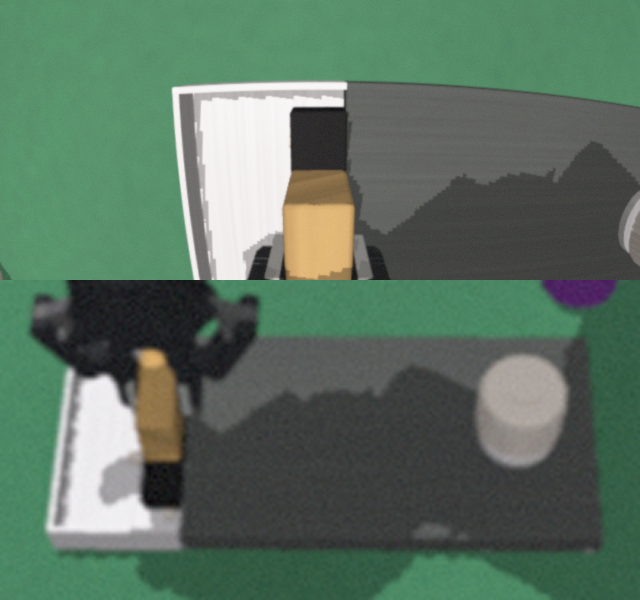

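The plate is clear of stubs, and the scraper stands over the plate/tray edge with its foot at wrist (320,140 of the crop). I'll lift it and check the tray.

apply_moves(claw=[-1,-1,-1,-1,-1], travel=[[0,0,-0.03],[0,0,-0.07],[0,0,-0.1],[0,0.05,-0.1],[0,0.09,-0.1]], turn=[[0,0,0],[0,0,0],[0,0,0],[0,0,0],[0,0,0]])

```text
t: 8.23
tcp_pos: [0.5653, -0.0359, 0.1282]
tool_rot: [-0.052, 0.999, -0.0, 0.003]
force: [-0.2, 0.8, -3.1]
finger_gap: 0.268
gripper_force: 61.0
```

```bash
python3 - <<'E'
from h import *
a=snap('wrist')['pixels'];c=snap('top')['pixels']
o=np.vstack([cv2.resize(a[100:350,0:400],(640,400)),cv2.resize(c[220:310,330:410],(640,200*1),interpolation=2)])
cv2.imwrite('pics/w4.png',o[...,::-1]); s=manip.sense();print(s['tcp_pos'],s['force'])
E
```

```text
[ 0.56138736 -0.03092959  0.12634975] [-0.17038116  0.02212364 -2.42009898]
```

View pics/w4.png

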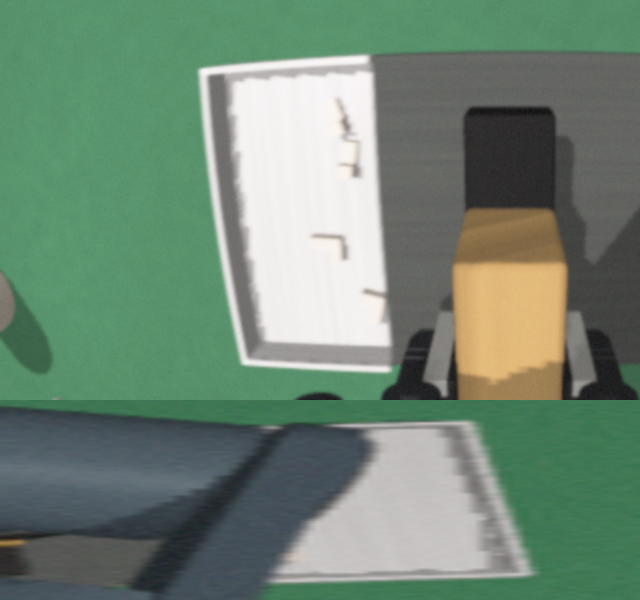

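All four stubs lie in the tray, at picture (340,115), (350,155), (328,243) and (375,305). Now to put the scraper back down.

apply_moves(claw=[-1,-1,-1,-1,-1], travel=[[0.018,-0.034,0],[0.04,-0.076,0],[0.062,-0.118,0],[0.084,-0.16,0],[0.089,-0.169,0]], turn=[[0,0,0],[0,0,0],[0,0,0],[0,0,0],[0,0,0]])

```text
t: 8.75
tcp_pos: [0.5062, -0.1826, 0.1262]
tool_rot: [-0.052, 0.999, -0.001, 0.0]
force: [0.4, 0.4, -2.2]
finger_gap: 0.269
gripper_force: 60.9
```

apply_moves(claw=[-1,-1,-1,-1,-1], travel=[[0.022,-0.042,0],[0.044,-0.084,0],[0.066,-0.126,0],[0.082,-0.158,0],[0.089,-0.169,0]], turn=[[0,0,0],[0,0,0],[0,0,0],[0,0,0],[0,0,0]])

```text
t: 9.17
tcp_pos: [0.4504, -0.3243, 0.1264]
tool_rot: [-0.052, 0.999, -0.002, 0.001]
force: [0.2, 0.2, -2.3]
finger_gap: 0.272
gripper_force: 60.9
```

apply_moves(claw=[-1,-1,-1,-1,-1], travel=[[0,0,0.04],[0,0,0.08],[0,0,0.105],[0,0,0.115],[0,0,0.115]], turn=[[0,0,0],[0,0,0],[0,0,0],[0,0,0],[0,0,0]])

```text
t: 9.58
tcp_pos: [0.4499, -0.3181, 0.0323]
tool_rot: [-0.053, 0.999, 0.002, -0.002]
force: [-0.3, -0.2, -2.3]
finger_gap: 0.273
gripper_force: 60.9
```

apply_moves(claw=[-1,-1,-1,-1], travel=[[0,0,0],[0,0,0],[0,0,0],[0,0,0]], turn=[[0,0,0],[0,0,0],[0,0,0],[0,0,0]])

```text
t: 9.92
tcp_pos: [0.4516, -0.3205, 0.0359]
tool_rot: [-0.053, 0.999, -0.001, 0.001]
force: [0.1, 0.6, -2.8]
finger_gap: 0.272
gripper_force: 60.9
```

apply_moves(claw=[-1,-1,-1,-1,-1], travel=[[0,0,0.004],[0,0,0.007],[0,0,0.007],[0,0,0.007],[0,0,0.007]], turn=[[0,0,0],[0,0,0],[0,0,0],[0,0,0],[0,0,0]])

```text
t: 10.33
tcp_pos: [0.4508, -0.32, 0.0289]
tool_rot: [-0.053, 0.999, -0.0, 0.0]
force: [-0.2, -0.5, -1.8]
finger_gap: 0.274
gripper_force: 61.1
```

apply_moves(claw=[-1,-1,-1,-1,-1], travel=[[0,0,0.001],[0,0,0.002],[0,0,0.002],[0,0,0.002],[0,0,0.002]], turn=[[0,0,0],[0,0,0],[0,0,0],[0,0,0],[0,0,0]])

```text
t: 10.75
tcp_pos: [0.4507, -0.32, 0.0288]
tool_rot: [-0.053, 0.999, -0.0, 0.0]
force: [-0.9, 1.0, 10.2]
finger_gap: 0.276
gripper_force: 62.6
```

apply_moves(claw=[0,1,1,1,1], travel=[[0,0,-0.001],[0,0,-0.001],[0,0,-0.001],[0,0,-0.001],[0,0,-0.001]], turn=[[0,0,0],[0,0,0],[0,0,0],[0,0,0],[0,0,0]])

```text
t: 11.17
tcp_pos: [0.4507, -0.3199, 0.0279]
tool_rot: [-0.053, 0.999, 0.0, -0.0]
force: [-0.5, -0.6, -1.0]
finger_gap: 0.96
gripper_force: 0.0
```

apply_moves(claw=[1,1,1,1,1], travel=[[0,0,-0.02],[0,0,-0.06],[0,0,-0.1],[0,0,-0.15],[0,0,-0.18]], turn=[[0,0,0],[0,0,0],[0,0,0],[0,0,0],[0,0,0]])

```text
t: 11.58
tcp_pos: [0.4516, -0.3207, 0.1753]
tool_rot: [-0.053, 0.999, -0.001, 0.001]
force: [0.9, -1.0, -0.1]
finger_gap: 1.0
gripper_force: 0.0
```

```bash
python3 - <<'E'
from h import *
a=snap('top'); s=manip.sense();print(s['t'],s['tcp_pos'],s['tool_rot'],s['force'],s['q'],s['finger_gap'])
a=snap('scene');P=cloud(a);m=(a['depth']>0)&(np.hypot(P[...,0]-.45,P[...,1]+.32)<.09)&(P[...,2]>.052)&(P[...,2]<.07);q=P[m];print(len(q),np.median(q[:,2]),cv2.minAreaRect((q[:,:2]*1000).astype(np.float32)))
E
```

```text
11.6333 [ 0.45348411 -0.32261321  0.17908407] [-0.0534093   0.99855522 -0.00453459  0.00379003] [0.44261627 0.5057091  2.28425922] [-8.19125999e-01  5.00009369e-01  1.66736098e+00 -2.93718500e-05
  9.62402476e-01 -2.49677700e+00] 1.0015862103873712
335 0.05938995172733499 ((450.9867858886719, -318.291015625), (71.11328125, 24.957393646240234), 5.959592819213867)
```

The scraper stands upright and released: its top is at z 0.059, at (0.451,-0.319). Next is the cap on the post at (0.5505,0.1117).

apply_moves(claw=[1,1,1,1,1], travel=[[-0.015,0.044,0],[-0.03,0.088,0],[-0.045,0.131,0],[-0.06,0.175,0],[-0.06,0.175,0]], turn=[[0,0,0],[0,0,0],[0,0,0],[0,0,0],[0,0,0]])

```text
t: 12.1
tcp_pos: [0.4821, -0.1688, 0.1706]
tool_rot: [-0.056, 0.998, 0.003, -0.002]
force: [-0.4, -0.3, -0.7]
finger_gap: 1.001
gripper_force: 0.0
```

apply_moves(claw=[1,1,1,1,1], travel=[[-0.015,0.044,0],[-0.03,0.088,0],[-0.045,0.131,0],[-0.06,0.175,0],[-0.06,0.175,0]], turn=[[0,0,0],[0,0,0],[0,0,0],[0,0,0],[0,0,0]])

```text
t: 12.52
tcp_pos: [0.5159, -0.0258, 0.1709]
tool_rot: [-0.056, 0.998, 0.002, -0.001]
force: [-0.3, -0.5, 1.0]
finger_gap: 0.999
gripper_force: 0.0
```

apply_moves(claw=[1,1,1,1,1], travel=[[-0.015,0.044,0.02],[-0.03,0.088,0.03],[-0.045,0.131,0.03],[-0.06,0.174,0.03],[-0.06,0.174,0.03]], turn=[[0,0,0],[0,0,0],[0,0,0],[0,0,0],[0,0,0]])

```text
t: 12.93
tcp_pos: [0.55, 0.1171, 0.1469]
tool_rot: [-0.056, 0.998, 0.001, 0.0]
force: [0.5, -0.9, 0.1]
finger_gap: 1.001
gripper_force: 0.0
```

apply_moves(claw=[1,1,1,1], travel=[[0,0,0],[0,0,0],[0,0,0],[0,0,0]], turn=[[0,0,0],[0,0,0],[0,0,0],[0,0,0]])

```text
t: 13.27
tcp_pos: [0.549, 0.1106, 0.1478]
tool_rot: [-0.052, 0.999, -0.0, -0.0]
force: [-0.2, 0.8, 0.7]
finger_gap: 1.0
gripper_force: 0.0
```

```bash
python3 - <<'E'
from h import *
a=snap('wrist','w5.png'); s=manip.sense();print(s['t'],s['tcp_pos'],s['tool_rot'],s['force'],s['q'],s['finger_gap'])
E
```

```text
13.3167 [0.54919552 0.11071398 0.14799128] [-5.21621567e-02  9.98638590e-01 -6.69408881e-05 -2.68210251e-04] [ 0.48334839 -1.01828261 -0.05345223] [-4.33344586e-04  5.53422392e-01  1.67504942e+00 -2.04498696e-04
  9.13649486e-01 -1.67547639e+00] 0.999654086069883
```

View pics/w5.png

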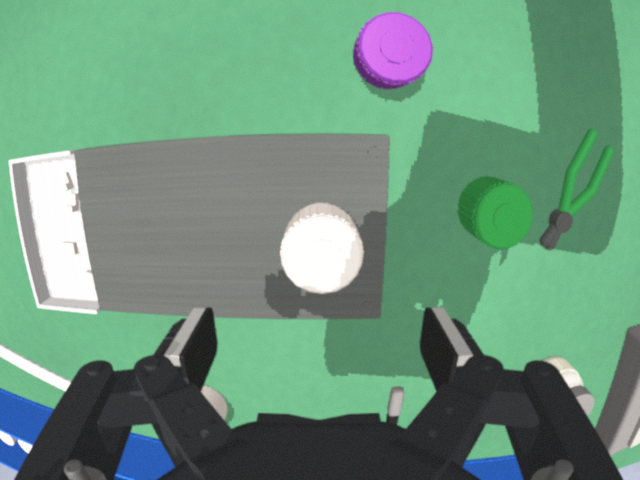

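The wrist view shows the post's white cap with its top disc at about (322,252), centred between the fingers. The green (495,212) and purple (395,50) look-alikes are clear of the fingers.

```bash
python3 - <<'E'
from h import *
im=cv2.imread('pics/w5.png'); s=snap('wrist')
hsv=cv2.cvtColor(im,cv2.COLOR_BGR2HSV)
k=((hsv[...,1]<60)&(hsv[...,2]>190)).astype(np.uint8); k[:195]=0;k[300:]=0;k[:,:270]=0;k[:,380:]=0
c=max(cv2.findContours(k,0,1)[0],key=cv2.contourArea)
w=np.array([onz(s,u,v,.072,True)[:2] for u,v in c[:,0]],np.float32)*1000
print(cv2.minEnclosingCircle(w),cv2.fitEllipse(w),cv2.boundingRect(c)); P=onz(s,322,252,.072,True);print(P)
d=s['depth'];print(manip.sense()['tcp_pos'])
E
```

```text
((544.3115234375, 112.00564575195312), 29.21014976501465) ((545.143310546875, 111.58724212646484), (50.2402458190918, 57.90638732910156), 97.13196563720703) (280, 203, 83, 90)
[0.54602816 0.11231707 0.072     ]
[0.54932174 0.11086362 0.14813456]
```

apply_moves(claw=[1,1,1,1,1], travel=[[-0.0016,0.001,0.05],[-0.0016,0.001,0.1],[-0.0016,0.001,0.13],[-0.0016,0.001,0.14],[-0.0016,0.001,0.14]], turn=[[0,0,0],[0,0,0],[0,0,0],[0,0,0],[0,0,0]])

```text
t: 13.78
tcp_pos: [0.5491, 0.1124, 0.0342]
tool_rot: [-0.053, 0.999, 0.0, -0.002]
force: [-0.0, -0.5, -0.5]
finger_gap: 1.001
gripper_force: 0.0
```

apply_moves(claw=[1,1,-1,-1,-1], travel=[[0,0,0],[0,0,0],[0,0,0],[0,0,0],[0,0,0]], turn=[[0,0,0],[0,0,0],[0,0,0],[0,0,0],[0,0,0]], newtons=40)

```text
t: 14.2
tcp_pos: [0.5514, 0.1132, 0.0374]
tool_rot: [-0.053, 0.999, -0.0, 0.001]
force: [-1.5, 2.5, 18.2]
finger_gap: 0.602
gripper_force: 37.1
```

apply_moves(claw=[-1,-1,-1,-1], travel=[[0,0,0],[0,0,0],[0,0,0],[0,0,0]], turn=[[0,0,0],[0,0,0],[0,0,0],[0,0,0]])

```text
t: 14.53
tcp_pos: [0.5514, 0.1134, 0.0376]
tool_rot: [-0.053, 0.999, 0.0, 0.001]
force: [-0.2, -0.5, 5.6]
finger_gap: 0.603
gripper_force: 40.5
```

apply_moves(claw=[-1,-1,-1,-1,-1], travel=[[0,0,0],[0,0,0],[0,0,0],[0,0,0],[0,0,0]], turn=[[0,0,0.025],[0,0,0.05],[0,0,0.075],[0,0,0.095],[0,0,0.095]])

```text
t: 14.95
tcp_pos: [0.5519, 0.113, 0.0376]
tool_rot: [0.097, 0.995, 0.0, 0.002]
force: [-0.1, -1.1, 6.1]
finger_gap: 0.603
gripper_force: 40.8
```

apply_moves(claw=[-1,-1,-1,-1,-1], travel=[[0,0,0.001],[0,0,0.001],[0,0,0.001],[0,0,0.001],[0,0,0.001]], turn=[[0,0,0.012],[0,0,0.024],[0,0,0.036],[0,0,0.048],[0,0,0.048]])

```text
t: 15.37
tcp_pos: [0.5527, 0.1124, 0.0373]
tool_rot: [0.17, 0.985, -0.0, 0.003]
force: [0.5, -1.9, 8.0]
finger_gap: 0.6
gripper_force: 41.0
```

apply_moves(claw=[-1,-1,-1,-1,-1], travel=[[0,0,0],[0,0,0],[0,0,0],[0,0,0],[0,0,0]], turn=[[0,0,0.013],[0,0,0.026],[0,0,0.039],[0,0,0.05],[0,0,0.05]])

```text
t: 15.78
tcp_pos: [0.5506, 0.1131, 0.0357]
tool_rot: [0.247, 0.969, 0.0, 0.0]
force: [0.4, 0.1, -0.4]
finger_gap: 0.603
gripper_force: 41.7
```

apply_moves(claw=[-1,-1,-1], travel=[[0,0,0],[0,0,0],[0,0,0]], turn=[[0,0,0],[0,0,0],[0,0,0]])

```text
t: 16.03
tcp_pos: [0.5507, 0.1131, 0.0354]
tool_rot: [0.247, 0.969, 0.0, 0.0]
force: [0.0, 0.4, 0.7]
finger_gap: 0.602
gripper_force: 41.7
```

The force fell to zero and z dropped 2 mm after 35° of turn, so the keyways have found the pins. I'll turn a little further, then push.

apply_moves(claw=[-1,-1,-1,-1,-1], travel=[[0,0,0],[0,0,0.002],[0,0,0.004],[0,0,0.006],[0,0,0.006]], turn=[[0,0,0.01],[0,0,0.02],[0,0,0.02],[0,0,0.02],[0,0,0.02]], newtons=80)

```text
t: 16.45
tcp_pos: [0.5504, 0.1131, 0.0303]
tool_rot: [0.277, 0.961, -0.0, -0.0]
force: [0.1, 0.2, -1.0]
finger_gap: 0.595
gripper_force: 83.1
```

apply_moves(claw=[-1,-1,-1], travel=[[0,0,0.001],[0,0,0.001],[0,0,0.001]], turn=[[0,0,0],[0,0,0],[0,0,0]])

```text
t: 16.7
tcp_pos: [0.5505, 0.1131, 0.0299]
tool_rot: [0.277, 0.961, -0.0, -0.0]
force: [-0.0, 0.6, 1.7]
finger_gap: 0.592
gripper_force: 83.2
```

apply_moves(claw=[-1,-1,-1,-1,-1], travel=[[0,0,0.002],[0,0,0.004],[0,0,0.006],[0,0,0.008],[0,0,0.008]], turn=[[0,0,0],[0,0,0],[0,0,0],[0,0,0],[0,0,0]])

```text
t: 17.12
tcp_pos: [0.5506, 0.1131, 0.0241]
tool_rot: [0.278, 0.961, -0.0, 0.0]
force: [-2.4, -0.3, 9.8]
finger_gap: 0.592
gripper_force: 83.9
```

apply_moves(claw=[-1,-1,-1], travel=[[0,0,0.001],[0,0,0.001],[0,0,0.001]], turn=[[0,0,0],[0,0,0],[0,0,0]])

```text
t: 17.37
tcp_pos: [0.5506, 0.1131, 0.0241]
tool_rot: [0.278, 0.961, 0.0, 0.0]
force: [-3.2, -0.8, 14.8]
finger_gap: 0.589
gripper_force: 84.6
```

apply_moves(claw=[-1,-1,-1,-1,-1], travel=[[0,0,0.001],[0,0,0.001],[0,0,0.001],[0,0,0.001],[0,0,0.001]], turn=[[0,0,0],[0,0,0],[0,0,0],[0,0,0],[0,0,0]])

```text
t: 17.78
tcp_pos: [0.5506, 0.1131, 0.0241]
tool_rot: [0.277, 0.961, 0.0, 0.0]
force: [-4.7, 0.4, 20.6]
finger_gap: 0.585
gripper_force: 85.2
```

```bash
python3 - <<'E'
from h import *
b=snap('scene');a=snap('wrist'); s=manip.sense();print(s['t'],s['tcp_pos'],s['force'],s['qd'].round(3) if hasattr(s['qd'],'round') else s['qd'])
for n,x in(('scene',b),('wrist',a)):
    P=cloud(x) if n=='scene' else None
    if P is not None:
        m=(x['depth']>0)&(np.hypot(P[...,0]-.5505,P[...,1]-.113)<.04)&(x['pixels'].min(-1)>110); q=P[m][:,2]; print(len(q),np.percentile(q,[5,50,95]).round(4),np.histogram(q,np.arange(.014,.08,.004)))
o=np.vstack([cv2.resize(b['pixels'][170:290,310:470],(640,360),interpolation=2),cv2.resize(a['pixels'][160:340,220:440],(640,240),interpolation=2)])
cv2.imwrite('pics/w6.png',o[...,::-1])
E
```

```text
17.8833 [0.55057905 0.11313615 0.02408656] [-3.92715428  0.86929307 20.94830435] [-0.002 -0.001 -0.    -0.001 -0.     0.001]
526 [0.0233 0.0566 0.0605] (array([  4,  16,  21,  16,  25,  28,  18,  20,  25,  28, 164, 147,   1,
         0,   0,   0]), array([0.014, 0.018, 0.022, 0.026, 0.03 , 0.034, 0.038, 0.042, 0.046,
       0.05 , 0.054, 0.058, 0.062, 0.066, 0.07 , 0.074, 0.078]))
```

View pics/w6.png

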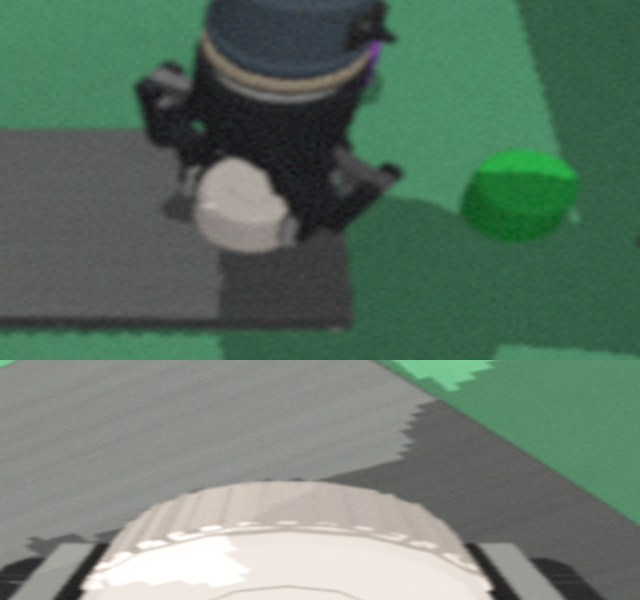

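The picture shows the cap sunk onto the plate, with its top at about z 0.058, which is fully home. The TCP stays at 24.1 mm while the push rose from 10 to 21 N, so it rests on a hard stop. I'll hand the job in while holding it there.

```bash
python3 -c "
from station import manip
print(manip.sign_off())"
```

```text
the job is handed in; nothing more can be done
None
```

I handed the job in: all four stubs are in the tray, the scraper stands upright and released on the bench, and the cap is fully home, held down with about 21 N, at about 18 s of the 61 s allowed.

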